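# Gauge the tube-adapter sleeves

### The arm

A 7-joint arm with a two-finger parallel gripper is mounted at the origin on the work surface. World frame = base frame: x ahead of the robot, y to its left, z up, the work surface at z = 0. Lengths are in m, angles in degrees, forces in N, time in s.
With the tool pointing down it reaches from about 0.425 to 0.875 m from the base axis. Payload 4.7 kg.
Tool frame: the origin (TCP) lies at the very end of the fingers, on their centre line; the grasp point (between the pads) lies 19 mm behind it; z points along the fingers, y is the line along which they close (so a half turn about z gives the same grasp; the last joint's range is limited). The gripper opens to 87 mm and grips with 3 to 60 N. Pads are 19 mm wide; open, the fingers measure 117 mm over their backs; the gripper's body (75 mm by 190 mm) begins 51 mm behind the grasp point.
Start: joints at [-74.421, 18.392, -4.016, 83.108, 1.295, 78.541, -3.26], TCP at [0.166, 0.629, 0.223] pointing down, gripper open.
Joint ranges: [-163.93, 163.93], [-17.29, 119.83], [-79.2, 71.16], [3.27, 140.29], [-89.18, 269.18], [5.43, 117.66], [-154.24, 154.24]. Speed limits (degrees/s): [147.25, 147.25, 180, 180, 180, 180, 180].

### API

Orientations are given as [roll, pitch, yaw] about the fixed x, y, z axes, in that order (R = Rz(yaw) Ry(pitch) Rx(roll)).
In Python, from cell import get_obs, cams, ticket, finder gives the robot as it stands.
- The arm moves only by the shell command python3 -m creep 'ROWS' [FORCE]. ROWS is text: rows parted by semicolons, each of 5 numbers parted by spaces: the shift along the world's x, y, z in m, then the turn about the world's z in degrees, then the finger opening in m, from 0 to 0.087. A call has 1 to 8 rows; each row shifts and turns the commanded pose from where the row before left it; what a row does not reach is not made up. A row lasts 1/8 s, in which the tool goes at most 62.5 mm and 10.7 degrees, less where a joint would pass 70% of its speed; a pose out of reach is approached as far as the arm can. A call with a gripper value outside its range is refused whole. The fingers move at their own pace and stop on an object; FORCE is the grip in N (left out, the last holds). Time passes only in rows, so rows that do not move let the fingers close. It gives the time, the measured TCP pose, the force, the opening and the grip force at its end, in the units of the state.
- get_obs(): the state, without advancing time (a new reading comes with each control period).
- cams.read_camera(name): name is "scene" or "top" or "wrist"; returns the picture (400x640x3 uint8, red, green, blue); there is no depth.
- cams.calibration(name): a dict with "fx", "fy", "cx", "cy" (pixels), "extrinsics" (4x4, takes a point from world to camera coordinates). Camera axes: x right, y down, z forward; pixel columns grow to the right and rows downward; lengths in m; the calibration is good to about 2 mm. A picture is of the moment at which its call begins: read the wrist's pose just before it. calibration takes no time and is no camera call; for the wrist camera it gives the pose at the moment of the call.
- ticket.sign_off(): hands the job in; it is judged then, once.
Trained networks look in the newest picture that a camera, given by its name, has taken for a name from the list of things; names that differ only in an ending like _2 or _b are one class to them, and where a whole thing is asked for, a point or a joint stands for the part that bears it (a point fixed in the world has none). Each returns a list of dicts, best first, with "p" (0 to 1); they miss things now and then, are a little off and sometimes report something else, mostly with a low value. They report only what shows in the picture. A call takes as long as a camera call. They do not tell look-alikes from the thing itself.
- finder.masks_of(name, camera): "mask" (400x640 bool, what is visible of it) and "xy" ([column, row] in pixels, amid what is visible of it).
- finder.tip_of(name, camera): "xy" ([column, row] in pixels: a listed point, or the origin of a listed thing).
The state is a dict: "time_s": time; "qpos": joint angles; "joint_velocities": joint speeds; "effort": joint torques, N m; "tool_pos": TCP position; "tool_rot": TCP orientation; "force": force on the tool from outside, world axes, zero at the start; "wrist_torque": the same for the moment, N m; "grip_width": finger opening in m; "grasp_force": force on a finger pad.
Only numpy, scipy, OpenCV 4.12 (cv2) and the standard library are available. Lean on these libraries where they do the work, as an engineer would, in place of code of your own. Each camera call takes 0.05 s, during which the arm holds its last target. There are 200 camera calls.

### The job

Check the two grey sleeves on the black mat, one after the other: slide each one, mouth down, gently onto the stepped gauge pin as far as it will go, keep it there a moment, then take it off and put it away before you check the other. A sleeve that goes fully home, down to the gauge's base, belongs in the white rectangular tray; one that stops on the pin's shoulder belongs in the round steel dish (both may turn out alike). Set them down standing, mouth down, without dropping or tipping them or forcing them on the pin; leave the two sleeves in the aluminium hold rack alone and do not disturb the bottles and the tip box.

Things in the scene. Friction and masses are not known exactly. Their poses are not given: they have to be found in the camera images.
- sleeve_a: Grey plastic sleeve like an upturned thimble, 35 mm outside diameter, 60 mm tall, closed flat top, open mouth below (bore 54 mm deep). The four look alike outside; each bore is 26 or 16 mm wide, only the gauge tells. Stands mouth down on the black mat or in the hold rack, any combination. 40 to 85 g. Origin: centre of the mouth (underside); z along its axis to the closed top.
- sleeve_b: Grey plastic sleeve like an upturned thimble, 35 mm outside diameter, 60 mm tall, closed flat top, open mouth below (bore 54 mm deep). The four look alike outside; each bore is 26 or 16 mm wide, only the gauge tells. Stands mouth down on the black mat or in the hold rack, any combination. 40 to 85 g. Origin: centre of the mouth (underside); z along its axis to the closed top.
- sleeve_c: Grey plastic sleeve like an upturned thimble, 35 mm outside diameter, 60 mm tall, closed flat top, open mouth below (bore 54 mm deep). The four look alike outside; each bore is 26 or 16 mm wide, only the gauge tells. Stands mouth down on the black mat or in the hold rack, any combination. 40 to 85 g. Origin: centre of the mouth (underside); z along its axis to the closed top.
- sleeve_d: Grey plastic sleeve like an upturned thimble, 35 mm outside diameter, 60 mm tall, closed flat top, open mouth below (bore 54 mm deep). The four look alike outside; each bore is 26 or 16 mm wide, only the gauge tells. Stands mouth down on the black mat or in the hold rack, any combination. 40 to 85 g. Origin: centre of the mouth (underside); z along its axis to the closed top.
- gauge: Fit gauge, fixed: upright stepped steel pin on a dark steel base 80 x 80 x 12 mm. Origin: centre of the base's underside, on the pin's axis. Thick lower part 22 mm diameter from z = 12 to 34 mm, flat shoulder there; slim nose 11 mm diameter up to 50 mm, tapering to 5 mm at the tip at 60 mm. A wide sleeve's mouth comes down to the base (12 mm), a narrow one's stops on the shoulder (34 mm).
- mat: Black rubber mat, fixed, 130 (x) x 200 (y) x 2 mm, on which the two sleeves to be checked and the amber vial stand. Origin: centre of its underside.
- hold: Hold rack, fixed: aluminium rectangle 80 (x) x 150 (y) mm with a 2 mm floor and a rim 18 mm high, in which two sleeves stand that are to be left alone. Origin: centre of its underside.
- tray: Pass tray, fixed: white rectangular open tray 100 (x) x 160 (y) mm, rim 18 mm high, walls and floor 3 mm thick. Origin: centre of its underside.
- dish: Reject dish, fixed: round shallow steel dish, 150 mm across the rim, 18 mm high, walls and floor 3 mm thick, flat floor 138 mm across. Origin: centre of its underside.
- vial: Bystander: amber vial with blue cap, 28 mm diameter, 75 mm tall, standing loose on the mat between the two sleeves. Origin: centre of its underside.
- reagent: Bystander: white reagent bottle with blue cap, 50 mm diameter, 150 mm tall, standing loose between mat and gauge. Origin: centre of its underside.
- tipbox: Bystander: pipette tip box, blue with a clear lid, 72 (x) x 112 (y) x 62 mm, standing loose beyond the mat. Origin: centre of its underside.
There are look-alikes about, which are no part of the job. What is shaped like the sleeve_c but green is not meant.

How it is judged (in metres and radians):
On the way, in this order (a step that is already met when the one before it is completed fails the run):
1. a sleeve is on the gauge pin as far as it will go (mouth within 3 mm of the base or, for a narrow one, of the shoulder; within 5 mm of the pin's axis, upright) (((horizontal distance between sleeve_a and gauge below 0.005 m and angle between sleeve_a's own z axis and vertical below 0.12 rad and z of sleeve_a in the frame of gauge between 0.009 and 0.015 m) or (horizontal distance between sleeve_b and gauge below 0.005 m and angle between sleeve_b's own z axis and vertical below 0.12 rad and z of sleeve_b in the frame of gauge between 0.031 and 0.037 m) or (horizontal distance between sleeve_c and gauge below 0.005 m and angle between sleeve_c's own z axis and vertical below 0.12 rad and z of sleeve_c in the frame of gauge between 0.009 and 0.015 m) or (horizontal distance between sleeve_d and gauge below 0.005 m and angle between sleeve_d's own z axis and vertical below 0.12 rad and z of sleeve_d in the frame of gauge between 0.031 and 0.037 m))), for 0.2 s.
2. a sleeve stands in the container it belongs in (((angle between sleeve_a's own z axis and vertical below 0.1 rad and linear speed of sleeve_a below 0.02 m/s and x of sleeve_a in the frame of tray between -0.05 and 0.05 m and y of sleeve_a in the frame of tray between -0.08 and 0.08 m and z of sleeve_a in the frame of tray between 0 and 0.008 m) or (angle between sleeve_b's own z axis and vertical below 0.1 rad and linear speed of sleeve_b below 0.02 m/s and horizontal distance between sleeve_b and dish below 0.062 m and z of sleeve_b in the frame of dish between 0 and 0.008 m) or (angle between sleeve_c's own z axis and vertical below 0.1 rad and linear speed of sleeve_c below 0.02 m/s and x of sleeve_c in the frame of tray between -0.05 and 0.05 m and y of sleeve_c in the frame of tray between -0.08 and 0.08 m and z of sleeve_c in the frame of tray between 0 and 0.008 m) or (angle between sleeve_d's own z axis and vertical below 0.1 rad and linear speed of sleeve_d below 0.02 m/s and horizontal distance between sleeve_d and dish below 0.062 m and z of sleeve_d in the frame of dish between 0 and 0.008 m))), for 0.2 s.
3. the other sleeve is on the gauge pin as far as it will go, the first one being where it belongs ((((horizontal distance between sleeve_a and gauge below 0.005 m and angle between sleeve_a's own z axis and vertical below 0.12 rad and z of sleeve_a in the frame of gauge between 0.009 and 0.015 m) and (angle between sleeve_b's own z axis and vertical below 0.1 rad and linear speed of sleeve_b below 0.02 m/s and horizontal distance between sleeve_b and dish below 0.062 m and z of sleeve_b in the frame of dish between 0 and 0.008 m)) or ((horizontal distance between sleeve_a and gauge below 0.005 m and angle between sleeve_a's own z axis and vertical below 0.12 rad and z of sleeve_a in the frame of gauge between 0.009 and 0.015 m) and (angle between sleeve_c's own z axis and vertical below 0.1 rad and linear speed of sleeve_c below 0.02 m/s and x of sleeve_c in the frame of tray between -0.05 and 0.05 m and y of sleeve_c in the frame of tray between -0.08 and 0.08 m and z of sleeve_c in the frame of tray between 0 and 0.008 m)) or ((horizontal distance between sleeve_a and gauge below 0.005 m and angle between sleeve_a's own z axis and vertical below 0.12 rad and z of sleeve_a in the frame of gauge between 0.009 and 0.015 m) and (angle between sleeve_d's own z axis and vertical below 0.1 rad and linear speed of sleeve_d below 0.02 m/s and horizontal distance between sleeve_d and dish below 0.062 m and z of sleeve_d in the frame of dish between 0 and 0.008 m)) or ((horizontal distance between sleeve_b and gauge below 0.005 m and angle between sleeve_b's own z axis and vertical below 0.12 rad and z of sleeve_b in the frame of gauge between 0.031 and 0.037 m) and (angle between sleeve_a's own z axis and vertical below 0.1 rad and linear speed of sleeve_a below 0.02 m/s and x of sleeve_a in the frame of tray between -0.05 and 0.05 m and y of sleeve_a in the frame of tray between -0.08 and 0.08 m and z of sleeve_a in the frame of tray between 0 and 0.008 m)) or ((horizontal distance between sleeve_b and gauge below 0.005 m and angle between sleeve_b's own z axis and vertical below 0.12 rad and z of sleeve_b in the frame of gauge between 0.031 and 0.037 m) and (angle between sleeve_c's own z axis and vertical below 0.1 rad and linear speed of sleeve_c below 0.02 m/s and x of sleeve_c in the frame of tray between -0.05 and 0.05 m and y of sleeve_c in the frame of tray between -0.08 and 0.08 m and z of sleeve_c in the frame of tray between 0 and 0.008 m)) or ((horizontal distance between sleeve_b and gauge below 0.005 m and angle between sleeve_b's own z axis and vertical below 0.12 rad and z of sleeve_b in the frame of gauge between 0.031 and 0.037 m) and (angle between sleeve_d's own z axis and vertical below 0.1 rad and linear speed of sleeve_d below 0.02 m/s and horizontal distance between sleeve_d and dish below 0.062 m and z of sleeve_d in the frame of dish between 0 and 0.008 m)) or ((horizontal distance between sleeve_c and gauge below 0.005 m and angle between sleeve_c's own z axis and vertical below 0.12 rad and z of sleeve_c in the frame of gauge between 0.009 and 0.015 m) and (angle between sleeve_a's own z axis and vertical below 0.1 rad and linear speed of sleeve_a below 0.02 m/s and x of sleeve_a in the frame of tray between -0.05 and 0.05 m and y of sleeve_a in the frame of tray between -0.08 and 0.08 m and z of sleeve_a in the frame of tray between 0 and 0.008 m)) or ((horizontal distance between sleeve_c and gauge below 0.005 m and angle between sleeve_c's own z axis and vertical below 0.12 rad and z of sleeve_c in the frame of gauge between 0.009 and 0.015 m) and (angle between sleeve_b's own z axis and vertical below 0.1 rad and linear speed of sleeve_b below 0.02 m/s and horizontal distance between sleeve_b and dish below 0.062 m and z of sleeve_b in the frame of dish between 0 and 0.008 m)) or ((horizontal distance between sleeve_c and gauge below 0.005 m and angle between sleeve_c's own z axis and vertical below 0.12 rad and z of sleeve_c in the frame of gauge between 0.009 and 0.015 m) and (angle between sleeve_d's own z axis and vertical below 0.1 rad and linear speed of sleeve_d below 0.02 m/s and horizontal distance between sleeve_d and dish below 0.062 m and z of sleeve_d in the frame of dish between 0 and 0.008 m)) or ((horizontal distance between sleeve_d and gauge below 0.005 m and angle between sleeve_d's own z axis and vertical below 0.12 rad and z of sleeve_d in the frame of gauge between 0.031 and 0.037 m) and (angle between sleeve_a's own z axis and vertical below 0.1 rad and linear speed of sleeve_a below 0.02 m/s and x of sleeve_a in the frame of tray between -0.05 and 0.05 m and y of sleeve_a in the frame of tray between -0.08 and 0.08 m and z of sleeve_a in the frame of tray between 0 and 0.008 m)) or ((horizontal distance between sleeve_d and gauge below 0.005 m and angle between sleeve_d's own z axis and vertical below 0.12 rad and z of sleeve_d in the frame of gauge between 0.031 and 0.037 m) and (angle between sleeve_b's own z axis and vertical below 0.1 rad and linear speed of sleeve_b below 0.02 m/s and horizontal distance between sleeve_b and dish below 0.062 m and z of sleeve_b in the frame of dish between 0 and 0.008 m)) or ((horizontal distance between sleeve_d and gauge below 0.005 m and angle between sleeve_d's own z axis and vertical below 0.12 rad and z of sleeve_d in the frame of gauge between 0.031 and 0.037 m) and (angle between sleeve_c's own z axis and vertical below 0.1 rad and linear speed of sleeve_c below 0.02 m/s and x of sleeve_c in the frame of tray between -0.05 and 0.05 m and y of sleeve_c in the frame of tray between -0.08 and 0.08 m and z of sleeve_c in the frame of tray between 0 and 0.008 m)))), for 0.2 s.
At the end, for the whole second after the job is handed in: The mat's two sleeves stand upright (0.1 rad), at rest, on the floor of their container: fully home ones in the white tray (origin inside its outline), those stopped by the shoulder in the dish (origin within 62 mm of its centre). The two in the hold rack stand there, moved under 15 mm ((((angle between sleeve_a's own z axis and vertical below 0.1 rad and linear speed of sleeve_a below 0.02 m/s and x of sleeve_a in the frame of tray between -0.05 and 0.05 m and y of sleeve_a in the frame of tray between -0.08 and 0.08 m and z of sleeve_a in the frame of tray between 0 and 0.008 m) and (angle between sleeve_b's own z axis and vertical below 0.1 rad and linear speed of sleeve_b below 0.02 m/s and horizontal distance between sleeve_b and dish below 0.062 m and z of sleeve_b in the frame of dish between 0 and 0.008 m) and (distance of sleeve_c from where it was at the start of the episode below 0.015 m and angle between sleeve_c's own z axis and vertical below 0.1 rad and x of sleeve_c in the frame of hold between -0.04 and 0.04 m and y of sleeve_c in the frame of hold between -0.075 and 0.075 m) and (distance of sleeve_d from where it was at the start of the episode below 0.015 m and angle between sleeve_d's own z axis and vertical below 0.1 rad and x of sleeve_d in the frame of hold between -0.04 and 0.04 m and y of sleeve_d in the frame of hold between -0.075 and 0.075 m)) or ((angle between sleeve_a's own z axis and vertical below 0.1 rad and linear speed of sleeve_a below 0.02 m/s and x of sleeve_a in the frame of tray between -0.05 and 0.05 m and y of sleeve_a in the frame of tray between -0.08 and 0.08 m and z of sleeve_a in the frame of tray between 0 and 0.008 m) and (distance of sleeve_b from where it was at the start of the episode below 0.015 m and angle between sleeve_b's own z axis and vertical below 0.1 rad and x of sleeve_b in the frame of hold between -0.04 and 0.04 m and y of sleeve_b in the frame of hold between -0.075 and 0.075 m) and (angle between sleeve_c's own z axis and vertical below 0.1 rad and linear speed of sleeve_c below 0.02 m/s and x of sleeve_c in the frame of tray between -0.05 and 0.05 m and y of sleeve_c in the frame of tray between -0.08 and 0.08 m and z of sleeve_c in the frame of tray between 0 and 0.008 m) and (distance of sleeve_d from where it was at the start of the episode below 0.015 m and angle between sleeve_d's own z axis and vertical below 0.1 rad and x of sleeve_d in the frame of hold between -0.04 and 0.04 m and y of sleeve_d in the frame of hold between -0.075 and 0.075 m)) or ((angle between sleeve_a's own z axis and vertical below 0.1 rad and linear speed of sleeve_a below 0.02 m/s and x of sleeve_a in the frame of tray between -0.05 and 0.05 m and y of sleeve_a in the frame of tray between -0.08 and 0.08 m and z of sleeve_a in the frame of tray between 0 and 0.008 m) and (distance of sleeve_b from where it was at the start of the episode below 0.015 m and angle between sleeve_b's own z axis and vertical below 0.1 rad and x of sleeve_b in the frame of hold between -0.04 and 0.04 m and y of sleeve_b in the frame of hold between -0.075 and 0.075 m) and (distance of sleeve_c from where it was at the start of the episode below 0.015 m and angle between sleeve_c's own z axis and vertical below 0.1 rad and x of sleeve_c in the frame of hold between -0.04 and 0.04 m and y of sleeve_c in the frame of hold between -0.075 and 0.075 m) and (angle between sleeve_d's own z axis and vertical below 0.1 rad and linear speed of sleeve_d below 0.02 m/s and horizontal distance between sleeve_d and dish below 0.062 m and z of sleeve_d in the frame of dish between 0 and 0.008 m)) or ((distance of sleeve_a from where it was at the start of the episode below 0.015 m and angle between sleeve_a's own z axis and vertical below 0.1 rad and x of sleeve_a in the frame of hold between -0.04 and 0.04 m and y of sleeve_a in the frame of hold between -0.075 and 0.075 m) and (angle between sleeve_b's own z axis and vertical below 0.1 rad and linear speed of sleeve_b below 0.02 m/s and horizontal distance between sleeve_b and dish below 0.062 m and z of sleeve_b in the frame of dish between 0 and 0.008 m) and (angle between sleeve_c's own z axis and vertical below 0.1 rad and linear speed of sleeve_c below 0.02 m/s and x of sleeve_c in the frame of tray between -0.05 and 0.05 m and y of sleeve_c in the frame of tray between -0.08 and 0.08 m and z of sleeve_c in the frame of tray between 0 and 0.008 m) and (distance of sleeve_d from where it was at the start of the episode below 0.015 m and angle between sleeve_d's own z axis and vertical below 0.1 rad and x of sleeve_d in the frame of hold between -0.04 and 0.04 m and y of sleeve_d in the frame of hold between -0.075 and 0.075 m)) or ((distance of sleeve_a from where it was at the start of the episode below 0.015 m and angle between sleeve_a's own z axis and vertical below 0.1 rad and x of sleeve_a in the frame of hold between -0.04 and 0.04 m and y of sleeve_a in the frame of hold between -0.075 and 0.075 m) and (angle between sleeve_b's own z axis and vertical below 0.1 rad and linear speed of sleeve_b below 0.02 m/s and horizontal distance between sleeve_b and dish below 0.062 m and z of sleeve_b in the frame of dish between 0 and 0.008 m) and (distance of sleeve_c from where it was at the start of the episode below 0.015 m and angle between sleeve_c's own z axis and vertical below 0.1 rad and x of sleeve_c in the frame of hold between -0.04 and 0.04 m and y of sleeve_c in the frame of hold between -0.075 and 0.075 m) and (angle between sleeve_d's own z axis and vertical below 0.1 rad and linear speed of sleeve_d below 0.02 m/s and horizontal distance between sleeve_d and dish below 0.062 m and z of sleeve_d in the frame of dish between 0 and 0.008 m)) or ((distance of sleeve_a from where it was at the start of the episode below 0.015 m and angle between sleeve_a's own z axis and vertical below 0.1 rad and x of sleeve_a in the frame of hold between -0.04 and 0.04 m and y of sleeve_a in the frame of hold between -0.075 and 0.075 m) and (distance of sleeve_b from where it was at the start of the episode below 0.015 m and angle between sleeve_b's own z axis and vertical below 0.1 rad and x of sleeve_b in the frame of hold between -0.04 and 0.04 m and y of sleeve_b in the frame of hold between -0.075 and 0.075 m) and (angle between sleeve_c's own z axis and vertical below 0.1 rad and linear speed of sleeve_c below 0.02 m/s and x of sleeve_c in the frame of tray between -0.05 and 0.05 m and y of sleeve_c in the frame of tray between -0.08 and 0.08 m and z of sleeve_c in the frame of tray between 0 and 0.008 m) and (angle between sleeve_d's own z axis and vertical below 0.1 rad and linear speed of sleeve_d below 0.02 m/s and horizontal distance between sleeve_d and dish below 0.062 m and z of sleeve_d in the frame of dish between 0 and 0.008 m)))); the robot touches nothing.
It fails at once if a bystander (vial, reagent bottle, tip box) is moved more than 20 mm (distance of any of vial, reagent, tipbox from where it was at the start of the episode above 0.02 m).
It fails at once if a sleeve is tipped over (more than 0.7 rad) (angle between any of sleeve_a, sleeve_b, sleeve_c, sleeve_d's own z axis and vertical above 0.7 rad).
It fails at once if a sleeve is dropped (moves faster than 0.7 m/s, that is a fall of about 25 mm, with no finger on it) ((linear speed of sleeve_a above 0.7 m/s and contact force between sleeve_a and the fingers below 0.05 N) or (linear speed of sleeve_b above 0.7 m/s and contact force between sleeve_b and the fingers below 0.05 N) or (linear speed of sleeve_c above 0.7 m/s and contact force between sleeve_c and the fingers below 0.05 N) or (linear speed of sleeve_d above 0.7 m/s and contact force between sleeve_d and the fingers below 0.05 N)).
It fails at once if a sleeve is forced onto the gauge with more than 50 N (contact force between any of sleeve_a, sleeve_b, sleeve_c, sleeve_d and gauge above 50 N).
It also fails if it takes over 69 s, if anything falls off the work surface, if the arm or the gripper's body presses on something with over 40 N, if the wrist force passes 120 N, or if a joint passes its speed limit or range.

## Working session

There is one attempt and no reset: what is moved stays moved. The work goes in short steps, Python scripts to look and compute and a shell command to move; the robot and the scene stay as the last step left them, time stands still between calls to the robot, and variables do not carry over. Pictures are saved under pics/ and viewed, at most 10 in all, crops included, and the job is handed in when it is done.

```bash
ls; mkdir -p pics
cat > h.py <<'E'
import numpy as np, cv2
from cell import get_obs, cams, ticket, finder
def ray(cam,uv,z):
    c=cams.calibration(cam);E=np.array(c["extrinsics"]);R,t=E[:3,:3],E[:3,3]
    d=R.T@np.array([(uv[0]-c["cx"])/c["fx"],(uv[1]-c["cy"])/c["fy"],1]);o=-R.T@t
    return o+d*(z-o[2])/d[2]
def proj(cam,p):
    c=cams.calibration(cam);E=np.array(c["extrinsics"]);q=E[:3,:3]@np.array(p)+E[:3,3]
    return np.array([c["fx"]*q[0]/q[2]+c["cx"],c["fy"]*q[1]/q[2]+c["cy"]])
def save(cam,name):
    im=cams.read_camera(cam);cv2.imwrite(f"pics/{name}.png",im[:,:,::-1]);return im
E
python3 - <<'E'
from h import *
for c in("top","scene"):
    save(c,c+"0")
    E=np.array(cams.calibration(c)["extrinsics"]);print(c,(-E[:3,:3].T@E[:3,3]).round(3))
    for n in("sleeve_a","gauge","mat","hold","tray","dish","vial","reagent","tipbox"):
        for d in finder.tip_of(n,c):
            if d["p"]>.25: print(n,round(d["p"],2),np.round(d["xy"]),ray(c,d["xy"],.002).round(3))
o=get_obs();print(o["time_s"],o["tool_pos"],o["tool_rot"],o["grip_width"])
E
```

```text
pics
top [ 0.262 -0.047  1.169]
sleeve_a 0.79 [396. 276.] [ 0.338 -0.227  0.002]
sleeve_a 0.7 [346. 149.] [ 0.676 -0.089  0.002]
sleeve_a 0.69 [451. 226.] [ 0.476 -0.371  0.002]
sleeve_a 0.58 [358. 268.] [ 0.356 -0.129  0.002]
sleeve_a 0.57 [319. 150.] [ 0.671 -0.013  0.002]
sleeve_a 0.45 [397. 219.] [ 0.488 -0.228  0.002]
gauge 0.95 [304. 223.] [0.466 0.018 0.002]
mat 0.72 [395. 219.] [ 0.488 -0.224  0.002]
mat 0.61 [424. 223.] [ 0.48  -0.299  0.002]
hold 0.76 [332. 151.] [ 0.67  -0.051  0.002]
hold 0.74 [422. 163.] [ 0.645 -0.296  0.002]
tray 0.77 [249. 164.] [0.623 0.175 0.002]
dish 0.85 [201. 225.] [0.449 0.287 0.002]
dish 0.46 [425. 232.] [ 0.456 -0.302  0.002]
vial 0.57 [423. 235.] [ 0.449 -0.297  0.002]
reagent 0.97 [361. 194.] [ 0.552 -0.133  0.002]
tipbox 0.72 [422. 168.] [ 0.631 -0.295  0.002]
scene [ 1.095 -0.343  0.872]
sleeve_a 0.8 [213. 186.] [ 0.341 -0.235  0.002]
sleeve_a 0.76 [368. 251.] [ 0.661 -0.006  0.002]
sleeve_a 0.74 [174. 252.] [ 0.475 -0.369  0.002]
sleeve_a 0.74 [239. 230.] [ 0.486 -0.226  0.002]
sleeve_a 0.61 [336. 272.] [ 0.673 -0.088  0.002]
gauge 0.73 [336. 186.] [0.475 0.019 0.002]
mat 0.88 [207. 239.] [ 0.475 -0.295  0.002]
hold 0.63 [354. 260.] [ 0.665 -0.041  0.002]
tray 0.92 [427. 206.] [0.619 0.174 0.002]
dish 0.76 [422. 144.] [0.456 0.274 0.002]
vial 0.66 [203. 229.] [ 0.447 -0.296  0.002]
reagent 0.65 [368. 251.] [ 0.661 -0.005  0.002]
reagent 0.63 [296. 235.] [ 0.554 -0.123  0.002]
tipbox 0.88 [236. 303.] [ 0.642 -0.296  0.002]
1.0 [0.16578368 0.62852669 0.22259351] [1.79995005e+02 2.25447168e-03 1.65225727e+02] 0.08714664605049449
```

View pics/top0.png

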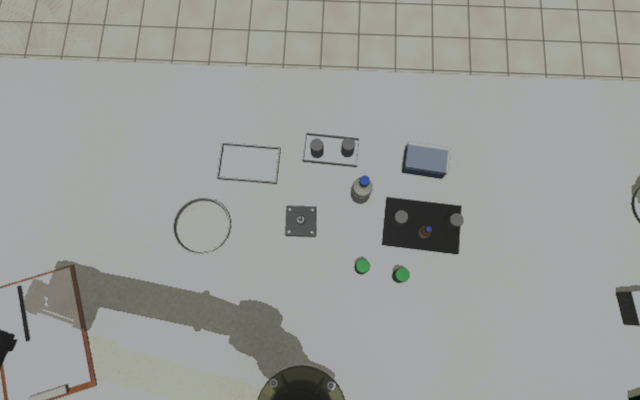

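Run:
```python
import cv2
a=cv2.imread("pics/scene0.png")
cv2.imwrite("pics/crop0.png",cv2.resize(a[150:310,130:410],(784,448),interpolation=cv2.INTER_CUBIC))
```

```text
(no output)
```

View pics/crop0.png

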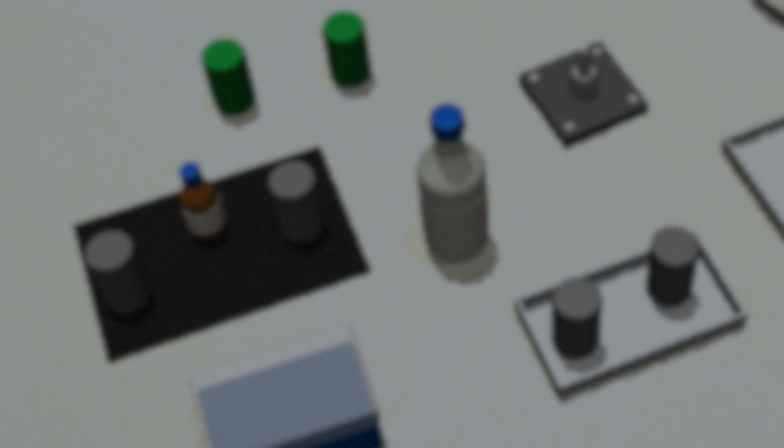

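Candidates, as top-camera pixels:
- Mat sleeves, grey: (400,217) and (457,220). These are the targets.
- Hold rack sleeves, grey: (317,148) and (348,147). Leave alone.
- Green look-alikes: (362,266) and (401,274). Not meant.

The crop confirms the two grey sleeves on the black mat, with the amber vial between them. I'm moving over the gauge first.

```bash
python3 -m creep '0.037 -0.048 0 -9.4 0.087;0.037 -0.048 0 -9.4 0.087;0.037 -0.048 0 -9.4 0.087;0.037 -0.048 0 -9.4 0.087;0.037 -0.048 0 -9.4 0.087;0.037 -0.048 0 -9.4 0.087;0.037 -0.048 0 -9.4 0.087;0.037 -0.048 0 -9.4 0.087' 15
python3 -m creep '0 -0.057 0 0 0.087;0 -0.057 0 0 0.087;0 -0.057 0 0 0.087;0 -0.057 0 0 0.087;0 0 0 0 0.087;0 0 0 0 0.087'
python3 - <<'E'
from h import *
save("wrist","w1")
E=np.array(cams.calibration("wrist")["extrinsics"]);print((-E[:3,:3].T@E[:3,3]).round(3));print(E.round(3))
for d in finder.tip_of("gauge","wrist"): print(d, ray("wrist",d["xy"],0))
print(get_obs()["tool_pos"], proj("wrist",[.466,.018,.06]),proj("wrist",get_obs()["tool_pos"]))
E
```

```text
time_s: 2.0
tool_pos: [0.4628, 0.243, 0.223]
tool_rot: [179.9, -0.1, 89.7]
force: [0.2, 0.2, 0.3]
grip_width: 0.087
grasp_force: 0.0
time_s: 2.75
tool_pos: [0.4618, 0.0171, 0.2228]
tool_rot: [180.0, -0.1, 90.0]
force: [-0.1, 0.4, -0.7]
grip_width: 0.0872
grasp_force: 0.0
[0.462 0.096 0.385]
[[ 1.     0.002 -0.    -0.462]
 [ 0.002 -0.958  0.287 -0.019]
 [ 0.    -0.287 -0.958  0.397]
 [ 0.     0.     0.     1.   ]]
{'xy': [336.3, 156.2], 'p': 0.92} [0.47592511 0.02877591 0.        ]
[0.46173433 0.01801419 0.22257759] [328.862099   175.94472486] [324.88451745 242.80503727]
```

View pics/w1.png

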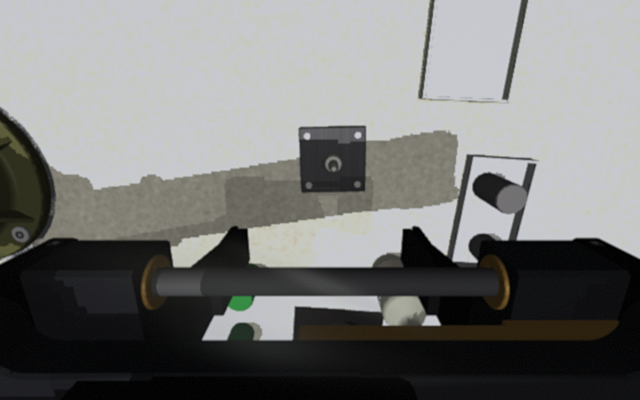

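The wrist view shows the gauge base spanning about (300,127) to (366,191), with the pin near (333,163). I'll fit it accurately.

Run:
```python
from h import *
from scipy import optimize
def fit(cam):
    cams.read_camera(cam); m=finder.masks_of("gauge",cam)[0]; M=m["mask"].astype(np.uint8)
    ct=max(cv2.findContours(M,0,1)[0],key=cv2.contourArea)[:,0,:]
    P=np.array([ray(cam,p+0.0,.012)[:2] for p in ct])
    print(cam,m["p"],"rect",cv2.minAreaRect((P*1000).astype(np.float32)))
    # pixel-silhouette fit: base box, at z 0..0.012, hull -> mask IoU
    def f(v):
        x,y,a=v; c,s=np.cos(a)*.04,np.sin(a)*.04
        pts=[[x+c*i-s*j,y+s*i+c*j,z] for i in(-1,1) for j in(-1,1) for z in(0,.012)]
        h=cv2.convexHull(np.array([proj_(p) for p in pts],np.float32))
        S=16;A=np.zeros((400,640),np.uint8);cv2.fillPoly(A,[np.round(h*S).astype(np.int32)],1,shift=4)
        return (A!=M).sum()
    c=cams.calibration(cam);E=np.array(c["extrinsics"])
    def proj_(p):
        q=E[:3,:3]@np.array(p)+E[:3,3];return [c["fx"]*q[0]/q[2]+c["cx"],c["fy"]*q[1]/q[2]+c["cy"]]
    r=optimize.minimize(f,[.468,.02,0],method="Nelder-Mead",options=dict(initial_simplex=[[.465,.017,0],[.477,.02,.03],[.466,.028,0],[.468,.02,-.06]]))
    print(r.x,r.fun,M.sum())
for c in("wrist","top","scene"): fit(c)
im=cv2.imread("pics/w1.png")
cv2.imwrite("pics/c1.png",cv2.resize(im[115:205,290:380],(540,540),interpolation=cv2.INTER_NEAREST))
for n in("tray","dish","reagent"): 
    for d in finder.masks_of(n,"top")[:1]:
        ys,xs=np.where(d["mask"]);print(n,d["p"],ray("top",[xs.mean(),ys.mean()],.01))
# sleeve tops from top camera
im=cams.read_camera("top")
for d in finder.masks_of("sleeve_a","top"):
    ys,xs=np.where(d["mask"]);print("sl",round(d["p"],2),d["xy"],im[ys,xs].mean(0).round(),ray("top",[xs.mean(),ys.mean()],.04).round(4))
for d in finder.masks_of("sleeve_a","scene"):
    ys,xs=np.where(d["mask"]);print("sc",round(d["p"],2),d["xy"],ray("scene",[xs.mean(),ys.mean()],.035).round(4))
```

```text
wrist 0.73 rect ((470.50494384765625, 26.167232513427734), (78.67998504638672, 80.03557586669922), 1.3505462408065796)
[ 0.47034566  0.02575127 -0.02561469] 313.0 4209Traceback (most recent call last):
  File "<stdin>", line 20, in <module>
  File "<stdin>", line 4, in fit
IndexError: list index out of range
```

Run:
```python
from h import *
im=cv2.imread("pics/w1.png");im2=cv2.imread("pics/top0.png");s=cv2.imread("pics/scene0.png")
R=lambda a:cv2.resize(a,(400,400),interpolation=cv2.INTER_NEAREST)
cv2.imwrite("pics/c1.png",np.hstack([R(im[120:200,293:373]),R(im2[197:247,277:327])]))
g=im2.max(2)
m=((g<110)).astype(np.uint8);m[:200]=0;m[243:]=0;m[:,:280]=0;m[:,322:]=0
ys,xs=np.where(m);print("top base",xs.min(),xs.max(),ys.min(),ys.max());print(ray("top",[(xs.min()+xs.max())/2,(ys.min()+ys.max())/2],.012))
gt=np.array([.4705,.026])
for c in("top","scene","wrist"): print(c,[proj(c,[*gt,z]).round(1) for z in(.012,.06)],proj(c,[*gt+[.01,0],.06]).round(1))
im=im2[:,:,::-1]; cams.read_camera("top")
for d in finder.masks_of("sleeve_a","top"):
    ys,xs=np.where(d["mask"]);print("sl",round(d["p"],2),d["xy"],im[ys,xs].mean(0).round(),ray("top",[xs.mean(),ys.mean()],.04).round(4))
cams.read_camera("scene")
for d in finder.masks_of("sleeve_a","scene"):
    ys,xs=np.where(d["mask"]);print("sc",round(d["p"],2),d["xy"],ray("scene",[xs.mean(),ys.mean()],.035).round(4))
```

```text
top base 285 315 206 236
[0.46981611 0.02673453 0.012     ]
top [array([300.3, 220.8]), array([299.3, 217.3])] [299.5 213.4]
scene [array([337.7, 181.3]), array([338.3, 167.5])] [340.4 170.4]
wrist [array([332.2, 159.7]), array([333.2, 168.1])] [342.6 168.1]
sl 0.75 [453.1, 220.5] [76. 76. 75.] [ 0.482  -0.3667  0.04  ]
sl 0.71 [350.0, 146.2] [87. 87. 87.] [ 0.6694 -0.0912  0.04  ]
sl 0.69 [360.9, 266.3] [ 74. 129.  82.] [ 0.3583 -0.1367  0.04  ]
sl 0.53 [400.0, 277.3] [ 66. 118.  74.] [ 0.3406 -0.2326  0.04  ]
sl 0.52 [401.6, 218.2] [83. 83. 82.] [ 0.4839 -0.2297  0.04  ]
sc 0.77 [338.1, 260.8] [ 0.6725 -0.0907  0.035 ]
sc 0.75 [236.3, 221.5] [ 0.4855 -0.2284  0.035 ]
sc 0.68 [210.5, 176.7] [ 0.3434 -0.2324  0.035 ]
sc 0.67 [168.9, 247.2] [ 0.4844 -0.3671  0.035 ]
sc 0.59 [371.1, 243.9] [ 0.6666 -0.0069  0.035 ]
sc 0.55 [256.8, 167.4] [ 0.3611 -0.1357  0.035 ]
```

View pics/c1.png

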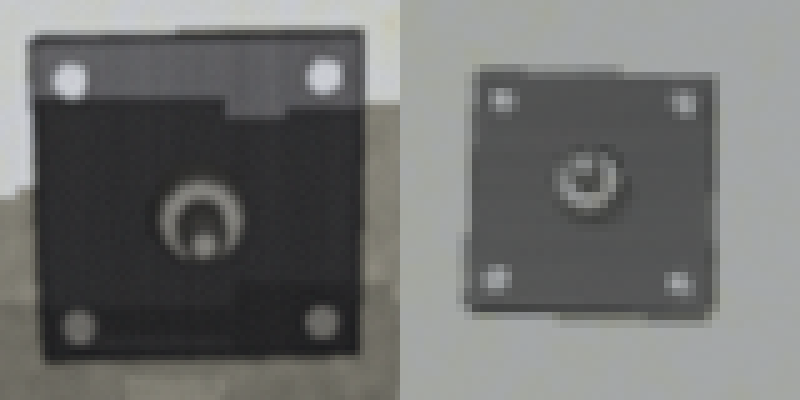

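The pin tip is at wrist pixel (333.3,168.1). That matches gauge xy = (0.4705, 0.026), and the top view agrees. Next I'm moving over sleeve 1 at (0.485,-0.229) to measure it with the wrist camera.

```bash
python3 -m creep '0.006 -0.06 0 0 0.087;0.006 -0.06 0 0 0.087;0.006 -0.06 0 0 0.087;0.005 -0.06 0 0 0.087;0 -0.006 0 0 0.087;0 0 0 0 0.087;0 0 0 0 0.087'
cat > s.py <<'E'
from h import *
im=cams.read_camera("wrist");T=get_obs()["tool_pos"];print(T,get_obs()["tool_rot"])
def top(M,z=.062):
    # model silhouette fit: sleeve cylinder r .0175 from .002 to .062
    from scipy import optimize
    c=cams.calibration("wrist");E=np.array(c["extrinsics"])
    a=np.linspace(0,2*np.pi,48,endpoint=False)
    B=np.concatenate([np.c_[.0175*np.cos(a),.0175*np.sin(a),0*a+k] for k in(.002,z)])
    def f(v):
        q=(B+[v[0],v[1],0])@E[:3,:3].T+E[:3,3];uv=np.c_[c["fx"]*q[:,0]/q[:,2]+c["cx"],c["fy"]*q[:,1]/q[:,2]+c["cy"]]
        A=np.zeros((400,640),np.uint8);cv2.fillPoly(A,[np.round(cv2.convexHull(uv.astype(np.float32))*16).astype(np.int32)],1,shift=4)
        return (A!=M).sum()
    ys,xs=np.where(M);p=ray("wrist",[xs.mean(),ys.mean()],.035)[:2]
    r=optimize.minimize(f,p,method="Nelder-Mead",options=dict(initial_simplex=[p,p+[.006,0],p+[0,.006]]));return r.x,r.fun,M.sum()
for d in finder.masks_of("sleeve_a","wrist"): print(round(d["p"],2),np.round(d["xy"]),top(d["mask"].astype(np.uint8)))
import sys
cv2.imwrite(f"pics/{sys.argv[1]}.png",im[:,:,::-1])
E
python3 s.py w2
```

```text
time_s: 4.12
tool_pos: [0.4852, -0.2274, 0.2223]
tool_rot: [-180.0, -0.1, 90.2]
force: [0.4, 0.1, 0.3]
grip_width: 0.0868
grasp_force: 0.0
[ 0.48522096 -0.22738995  0.22244271] [ 1.79996061e+02 -5.92779733e-02  9.02183833e+01]
0.97 [512.  39.] (array([ 0.670694  , -0.09110609]), np.float64(200.0), np.uint64(2092))
0.92 [203.  84.] (array([ 0.35777509, -0.13643796]), np.float64(160.0), np.uint64(1523))
0.69 [202. 175.] (array([ 0.34097147, -0.23280913]), np.float64(100.0), np.uint64(1386))
0.65 [325. 176.] (array([ 0.48316232, -0.23064973]), np.float64(140.0), np.uint64(971))
0.55 [322. 265.] (array([ 0.48265407, -0.36825346]), np.float64(918.0), np.uint64(353))
```

View pics/w2.png

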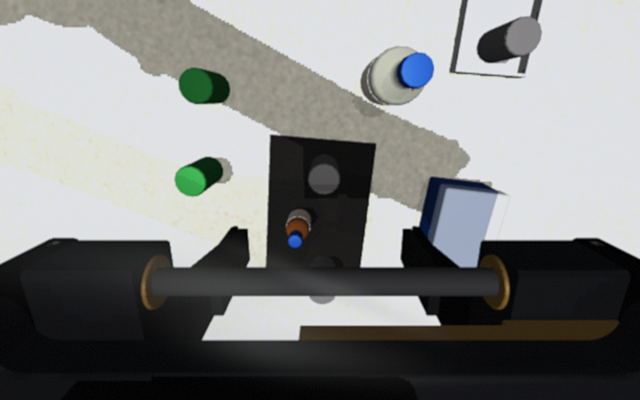

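The wrist view shows sleeve 1's top disc at (324,177), the vial cap at (295,240) and the reagent cap at (416,70). I'll check the disc centre at the known height of 62 mm.

```bash
cat > d.py <<'E'
from h import *
import sys
g=cv2.imread(f"pics/{sys.argv[1]}.png",0);u,v=int(sys.argv[2]),int(sys.argv[3]);z=float(sys.argv[4])
q=g[v-26:v+26,u-26:u+26];_,b=cv2.threshold(cv2.GaussianBlur(q,(3,3),0),0,255,cv2.THRESH_OTSU)
n,l,st,ce=cv2.connectedComponentsWithStats(b);k=l[26,26];c=ce[k]+[u-26,v-26]
p=ray("wrist",c,z);print(c,st[k],p,"tool",get_obs()["tool_pos"],"delta",p-get_obs()["tool_pos"])
E
python3 d.py w2 324 177 0.062
```

```text
[323.50337382 178.4048583 ] [ 10  13  32  30 741] [ 0.48376669 -0.229675    0.062     ] tool [ 0.48517637 -0.22759423  0.22248195] delta [-0.00140968 -0.00208077 -0.16048195]
```

```bash
python3 -m creep '-0.0015 -0.0025 -0.055 0 0.087;0 0 -0.055 0 0.087;0 0 -0.05 0 0.087;0 0 -0.032 0 0.087;0 0 0 0 0.087;0 0 0 0 0.06;0 0 0 0 0.03;0 0 0 0 0.03' 15
python3 -m creep '0 0 0 0 0.03;0 0 0 0 0.03;0 0 0 0 0.03;0 0 0 0 0.03' 15
```

```text
time_s: 5.22
tool_pos: [0.4842, -0.2321, 0.0318]
tool_rot: [179.9, 0.0, 90.0]
force: [-0.4, 0.5, 0.8]
grip_width: 0.0644
grasp_force: 0.0
time_s: 5.72
tool_pos: [0.4833, -0.232, 0.0306]
tool_rot: [180.0, 0.0, 90.0]
force: [0.3, 0.5, 0.3]
grip_width: 0.0342
grasp_force: 15.0
```

```bash
python3 -m creep '0 0 0.03 0 0.03;0 0 0.055 0 0.03;0 0 0.055 0 0.03;0 0 0.04 0 0.03;-0.0028 0.054 0 0 0.03;-0.0025 0.054 0 0 0.03;-0.0025 0.054 0 0 0.03;-0.0025 0.054 0 0 0.03'
python3 -m creep '-0.0025 0.04 0 0 0.03;0 0 -0.03 0 0.03;0 0 -0.04 0 0.03;0 0 -0.034 0 0.03;0 0 0 0 0.03;0 0 0 0 0.03;0 0 0 0 0.03;0 0 0 0 0.03'
python3 - <<'E'
from h import *
a=save("wrist","w3")[:,:,::-1];b=save("scene","s3")[:,:,::-1];c=save("top","t3")[:,:,::-1]
T=get_obs()["tool_pos"];print(T)
R=lambda a:cv2.resize(a,(400,400),interpolation=cv2.INTER_CUBIC)
cv2.imwrite("pics/c3.png",np.hstack([R(a[100:300,230:430]),R(b[110:210,290:390])]))
for cc in("wrist","scene"): print(cc,proj(cc,[.4705,.026,.06]),proj(cc,[T[0],T[1]+.002,T[2]+.0314]),proj(cc,[T[0],T[1]+.002,T[2]-.0286]))
E
```

```text
time_s: 6.72
tool_pos: [0.4725, -0.0143, 0.2107]
tool_rot: [180.0, -0.0, 90.0]
force: [0.8, -0.3, -0.4]
grip_width: 0.0347
grasp_force: 15.0
time_s: 7.72
tool_pos: [0.4713, 0.0242, 0.1077]
tool_rot: [179.9, -0.0, 90.0]
force: [1.0, 0.1, -0.6]
grip_width: 0.0345
grasp_force: 15.0
[0.47071162 0.02411985 0.10702722]
wrist [324.48803149 211.41073885] [324.87762707 268.11238059] [324.8001113  220.87181617]
scene [338.28209209 167.45792486] [339.3955144  142.74885586] [338.60393562 161.94133798]
```

View pics/c3.png

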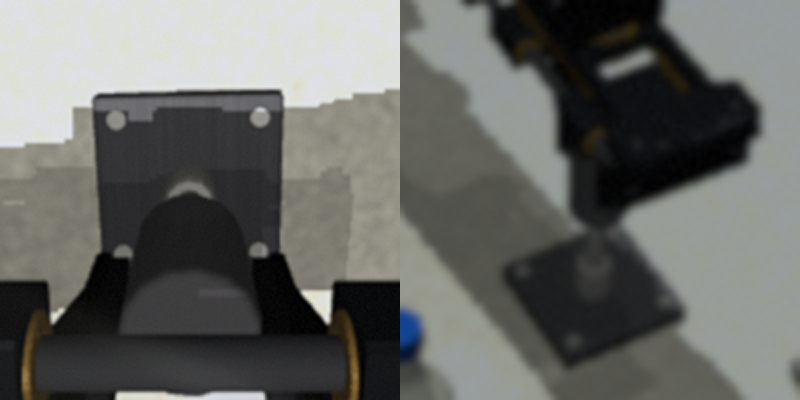

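The wrist view shows the held sleeve centred on the pin in x, both near column 325. The front edge of the mouth is at about row 198, so I'll check y from that edge, then start down.

```bash
python3 - <<'E'
from h import *
T=get_obs()["tool_pos"]
for o in(0,.002,.004): print(o,proj("wrist",[T[0],T[1]+o+.0175,T[2]-.0286])[1],proj("wrist",[T[0],T[1]+o+.0175,T[2]+.0314])[1])
g=cv2.imread("pics/w3.png",0);print([(r,int(g[r,322:328].mean())) for r in list(range(184,206))+list(range(228,244))])
E
python3 -m creep '0 0 -0.005 0 0.03;0 0 -0.005 0 0.03;0 0 -0.005 0 0.03;0 0 -0.005 0 0.03;0 0 -0.005 0 0.03;0 0 0 0 0.03'
```

```text
0 198.4146088691686 238.11726320228985
0.002 195.4441947680396 234.1107133176142
0.004 192.45669523928163 230.071803335028
[(184, 54), (185, 55), (186, 57), (187, 59), (188, 65), (189, 71), (190, 84), (191, 107), (192, 120), (193, 121), (194, 113), (195, 85), (196, 53), (197, 36), (198, 29), (199, 28), (200, 29), (201, 30), (202, 29), (203, 30), (204, 29), (205, 29), (228, 29), (229, 28), (230, 28), (231, 28), (232, 30), (233, 32), (234, 37), (235, 44), (236, 51), (237, 55), (238, 59), (239, 61), (240, 63), (241, 62), (242, 62), (243, 63)]
time_s: 8.62
tool_pos: [0.4701, 0.0239, 0.0811]
tool_rot: [-180.0, 0.0, 90.0]
force: [-0.4, 0.6, -0.5]
grip_width: 0.0347
grasp_force: 15.0
```

```bash
python3 -m creep '0 0 -0.004 0 0.03;0 0 -0.004 0 0.03;0 0 -0.004 0 0.03;0 0 -0.003 0 0.03;0 0 0 0 0.03'; python3 -m creep '0 0 -0.002 0 0.03;0 0 -0.002 0 0.03;0 0 -0.002 0 0.03;0 0 0 0 0.03'
```

```text
time_s: 9.25
tool_pos: [0.4702, 0.0239, 0.0663]
tool_rot: [-180.0, 0.0, 90.0]
force: [0.4, 0.3, -0.6]
grip_width: 0.0346
grasp_force: 15.0
time_s: 9.75
tool_pos: [0.4703, 0.024, 0.0604]
tool_rot: [-180.0, 0.0, 90.0]
force: [-0.4, -0.4, -0.9]
grip_width: 0.0343
grasp_force: 15.0
```

```bash
python3 -m creep '0 0 -0.003 0 0.03;0 0 -0.003 0 0.03;0 0 -0.003 0 0.03;0 0 -0.003 0 0.03;0 0 -0.003 0 0.03;0 0 0 0 0.03'; python3 -m creep '0 0 -0.002 0 0.03;0 0 -0.001 0 0.03;0 0 -0.001 0 0.03;0 0 0 0 0.03;0 0 0 0 0.03'
```

```text
time_s: 10.5
tool_pos: [0.4702, 0.024, 0.0453]
tool_rot: [-180.0, 0.0, 90.0]
force: [-0.1, 0.3, -0.1]
grip_width: 0.0347
grasp_force: 15.0
time_s: 11.12
tool_pos: [0.4705, 0.024, 0.0416]
tool_rot: [180.0, 0.0, 90.0]
force: [-0.5, -0.0, -1.5]
grip_width: 0.0348
grasp_force: 15.0
```

```bash
python3 -m creep '0 0 -0.001 0 0.03;0 0 -0.001 0 0.03;0 0 0 0 0.03;0 0 0 0 0.03;0 0 0 0 0.03'
python3 - <<'E'
from h import *
a=save("wrist","w4")[:,:,::-1];b=save("scene","s4")[:,:,::-1]
R=lambda a:cv2.resize(a,(400,400),interpolation=cv2.INTER_CUBIC)
cv2.imwrite("pics/c4.png",np.hstack([R(a[100:300,230:430]),R(b[110:210,290:390])]))
T=get_obs()["tool_pos"];print(T)
for z in(.012,.034): print(z,proj("wrist",[.4705,.026+.0175,z]),proj("scene",[.4705,.026,z]))
g=cv2.imread("pics/w4.png",0);print([(r,int(g[r,322:328].mean())) for r in range(170,215)])
E
```

```text
time_s: 11.75
tool_pos: [0.4706, 0.0241, 0.0405]
tool_rot: [-180.0, -0.0, 90.0]
force: [-2.0, -0.7, 8.9]
grip_width: 0.0347
grasp_force: 15.0
[0.47065814 0.02407984 0.04046797]
0.012 [324.62282783 195.62309906] [337.71552427 181.27142572]
0.034 [324.59031935 206.94364702] [337.97041639 175.05689602]
[(170, 78), (171, 54), (172, 49), (173, 50), (174, 51), (175, 51), (176, 51), (177, 51), (178, 52), (179, 51), (180, 51), (181, 51), (182, 51), (183, 52), (184, 51), (185, 51), (186, 52), (187, 51), (188, 50), (189, 50), (190, 51), (191, 50), (192, 50), (193, 50), (194, 51), (195, 51), (196, 47), (197, 38), (198, 30), (199, 29), (200, 29), (201, 30), (202, 30), (203, 29), (204, 29), (205, 30), (206, 29), (207, 30), (208, 30), (209, 31), (210, 29), (211, 30), (212, 30), (213, 29), (214, 31)]
```

View pics/c4.png

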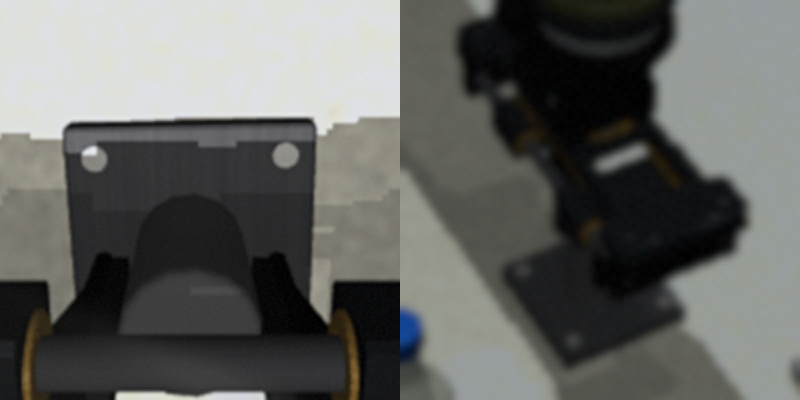

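The mouth's front edge is at row 197, where the base predicts 195.6 and the shoulder 206.9. Contact is 8.9 N at TCP z 0.0405. So sleeve 1 is fully home (wide) and goes to the white tray.

```bash
python3 -m creep '0 0 0.01 0 0.03;0 0 0.03 0 0.03;0 0 0.03 0 0.03;0 0 0.03 0 0.03;0.0375 0.0455 0 0 0.03;0.0375 0.0455 0 0 0.03;0.0375 0.0455 0 0 0.03;0.0375 0.0445 0 0 0.03'; python3 -m creep '0 0 -0.02 0 0.03;0 0 -0.03 0 0.03;0 0 -0.03 0 0.03;0 0 -0.012 0 0.03;0 0 -0.006 0 0.03;0 0 0 0 0.03;0 0 0 0 0.03'
python3 - <<'E'
from h import *
save("top","t5");a=save("wrist","w5")
for d in finder.masks_of("tray","top")[:1]:
    r=cv2.minAreaRect(np.array([ray("top",p,.01)[:2]*1000 for p in max(cv2.findContours(d["mask"].astype(np.uint8),0,1)[0],key=cv2.contourArea)[:,0,:]],np.float32));print(r)
E
```

```text
time_s: 12.85
tool_pos: [0.6215, 0.2069, 0.1399]
tool_rot: [180.0, -0.0, 90.1]
force: [0.3, -0.6, -0.7]
grip_width: 0.0345
grasp_force: 15.0
time_s: 13.72
tool_pos: [0.6213, 0.2052, 0.0429]
tool_rot: [179.9, -0.0, 90.0]
force: [-0.6, 0.9, -0.8]
grip_width: 0.0345
grasp_force: 15.0
((624.7645874023438, 145.16094970703125), (103.61226654052734, 104.4685287475586), 87.62589263916016)
```

```bash
python3 -m creep '0 0 -0.004 0 0.03;0 0 -0.003 0 0.03;0 0 -0.002 0 0.03;0 0 -0.001 0 0.03;0 0 -0.001 0 0.03;0 0 0 0 0.03;0 0 0 0 0.03'
```

```text
time_s: 14.75
tool_pos: [0.6203, 0.205, 0.0316]
tool_rot: [-180.0, -0.0, 90.0]
force: [-3.5, -0.6, 7.3]
grip_width: 0.0346
grasp_force: 15.0
```

Contact at TCP z 0.0316, as expected for the tray floor. Releasing and rising.

```bash
python3 -m creep '0 0 0 0 0.045;0 0 0 0 0.06;0 0 0 0 0.087;0 0 0 0 0.087;0 0 0.02 0 0.087;0 0 0.05 0 0.087;0 0 0.06 0 0.087;0 0 0.06 0 0.087'; python3 -m creep '-0.04 -0.045 0 0 0.087;-0.04 -0.045 0 0 0.087;-0.03 -0.055 0 0 0.087;-0.01 -0.06 0 0 0.087;-0.008 -0.061 0 0 0.087;0 -0.061 0 0 0.087;0 -0.061 0 0 0.087;0 -0.06 0 0 0.087';python3 -m creep '-0.006 -0.061 0 0 0.087;-0.003 -0.061 0 0 0.087;0 0 0 0 0.087;0 0 0 0 0.087'; python3 s.py w6
python3 - <<'E'
from h import *
im=cams.read_camera("top")
for d in finder.masks_of("sleeve_a","top"):
    ys,xs=np.where(d["mask"]);print(round(d["p"],2),np.round(d["xy"]),ray("top",[xs.mean(),ys.mean()],.04).round(3))
a=cv2.imread("pics/w6.png")
R=lambda a:cv2.resize(a,(400,400),interpolation=cv2.INTER_CUBIC)
cv2.imwrite("pics/c6.png",np.hstack([R(a[60:260,230:430]),R(im[110:210,200:300,::-1])]))
E
```

```text
time_s: 15.75
tool_pos: [0.6205, 0.2047, 0.2241]
tool_rot: [179.9, -0.0, 90.0]
force: [0.5, 0.3, -0.4]
grip_width: 0.0866
grasp_force: 0.0
time_s: 16.75
tool_pos: [0.4926, -0.2449, 0.2224]
tool_rot: [179.8, -0.1, 90.0]
force: [0.7, 0.0, -0.4]
grip_width: 0.0869
grasp_force: 0.0
time_s: 17.25
tool_pos: [0.4835, -0.3649, 0.2213]
tool_rot: [179.9, -0.0, 90.0]
force: [-0.2, 1.0, -0.4]
grip_width: 0.087
grasp_force: 0.0
[ 0.48422208 -0.36360729  0.22117377] [ 1.79931125e+02 -6.07986567e-02  9.01151336e+01]
0.93 [322. 179.] (array([ 0.48282493, -0.3659516 ]), np.float64(73.0), np.uint64(1056))
0.59 [183.  43.] (array([ 0.34201597, -0.23208195]), np.float64(138.0), np.uint64(1887))
0.66 [346. 146.] [ 0.671 -0.091  0.04 ]
0.62 [235. 160.] [0.619 0.206 0.04 ]
0.61 [359. 266.] [ 0.358 -0.136  0.04 ]
0.52 [318. 146.] [ 0.663 -0.009  0.04 ]
```

View pics/c6.png

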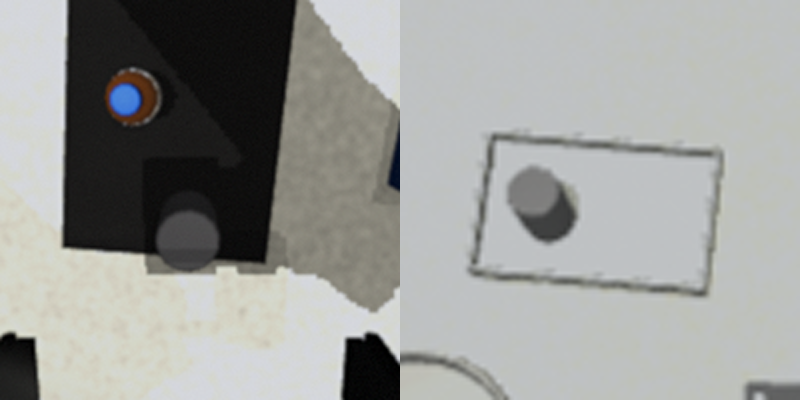

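The crops show sleeve 1 standing upright in the tray, and sleeve 2's top disc at wrist pixel (324,180), so it is at about (0.4828,-0.365). Grasping it.

```bash
python3 -m creep '-0.001 -0.001 -0.055 0 0.087;0 0 -0.055 0 0.087;0 0 -0.05 0 0.087;0 0 -0.031 0 0.087;0 0 0 0 0.087;0 0 0 0 0.06;0 0 0 0 0.03;0 0 0 0 0.03' 15
python3 -m creep '0 0 0 0 0.03;0 0 0 0 0.03;0 0 0 0 0.03;0 0 0 0 0.03' 15
```

```text
time_s: 18.45
tool_pos: [0.4834, -0.3662, 0.0309]
tool_rot: [179.9, 0.0, 90.1]
force: [-0.3, 0.5, -0.0]
grip_width: 0.0649
grasp_force: 0.0
time_s: 18.95
tool_pos: [0.4825, -0.3658, 0.0296]
tool_rot: [-180.0, -0.0, 90.0]
force: [-0.3, 0.5, 0.0]
grip_width: 0.0335
grasp_force: 15.0
```

```bash
python3 -m creep '0 0 0.03 0 0.03;0 0 0.055 0 0.03;0 0 0.055 0 0.03;0 0 0.04 0 0.03;-0.002 0.056 0 0 0.03;-0.002 0.056 0 0 0.03;-0.002 0.056 0 0 0.03;-0.002 0.056 0 0 0.03'
python3 -m creep '-0.002 0.056 0 0 0.03;-0.002 0.056 0 0 0.03;0 0.055 0 0 0.03;0 0 -0.035 0 0.03;0 0 -0.04 0 0.03;0 0 -0.03 0 0.03;0 0 0 0 0.03;0 0 0 0 0.03'
python3 -m creep '0 0 0 0 0.03;0 0 0 0 0.03'
python3 - <<'E'
from h import *
a=save("wrist","w7")
T=get_obs()["tool_pos"];print(T)
for o in(0,.001,.002,.004): print(o,proj("wrist",[T[0],T[1]+o+.0175,T[2]-.0276])[1],proj("wrist",[T[0],T[1]+o+.0175,T[2]+.0324])[1])
g=cv2.imread("pics/w7.png",0);print([(r,int(g[r,322:328].mean())) for r in list(range(180,206))+list(range(228,244))])
E
```

```text
time_s: 19.95
tool_pos: [0.4741, -0.1401, 0.2094]
tool_rot: [180.0, -0.0, 90.0]
force: [1.7, 0.3, 0.4]
grip_width: 0.0333
grasp_force: 15.0
time_s: 20.95
tool_pos: [0.4713, 0.0251, 0.1057]
tool_rot: [179.9, -0.0, 90.0]
force: [0.4, 0.9, -0.3]
grip_width: 0.0336
grasp_force: 15.0
time_s: 21.2
tool_pos: [0.4713, 0.0254, 0.1056]
tool_rot: [179.9, -0.1, 90.0]
force: [0.2, 0.0, -0.8]
grip_width: 0.0332
grasp_force: 15.0
[0.47106448 0.02533882 0.1053636 ]
0 198.88684710708839 239.0067056783064
0.001 197.39702493510333 236.99509281339334
0.002 195.9029149213468 234.97534319378389
0.004 192.90175711003852 230.91123541475866
[(180, 51), (181, 51), (182, 51), (183, 52), (184, 52), (185, 55), (186, 55), (187, 55), (188, 56), (189, 59), (190, 64), (191, 73), (192, 92), (193, 122), (194, 141), (195, 141), (196, 127), (197, 92), (198, 58), (199, 48), (200, 50), (201, 51), (202, 52), (203, 52), (204, 51), (205, 42), (228, 28), (229, 28), (230, 29), (231, 29), (232, 29), (233, 28), (234, 29), (235, 28), (236, 28), (237, 28), (238, 28), (239, 28), (240, 29), (241, 30), (242, 29), (243, 30)]
```

Run:
```python
from h import *
a=cv2.imread("pics/w7.png");b=cv2.imread("pics/w3.png")
R=lambda a:cv2.resize(a,(400,400),interpolation=cv2.INTER_CUBIC)
cv2.imwrite("pics/c7.png",np.hstack([R(a[150:310,245:405]),R(b[150:310,245:405])]))
g=a[:,:,0].astype(int);print([(r,int(g[r,322:328].mean())) for r in range(244,270)])
g=cv2.imread("pics/w6.png");print(g[150:215:2,324].tolist()[0:40:2])
```

```text
[(244, 35), (245, 41), (246, 46), (247, 52), (248, 56), (249, 60), (250, 62), (251, 63), (252, 63), (253, 63), (254, 63), (255, 63), (256, 63), (257, 62), (258, 63), (259, 62), (260, 62), (261, 62), (262, 63), (263, 63), (264, 63), (265, 62), (266, 56), (267, 37), (268, 25), (269, 25)]
[[17, 17, 17], [16, 16, 17], [28, 27, 29], [29, 27, 29], [67, 67, 68], [77, 76, 78], [75, 75, 75], [75, 74, 76], [76, 74, 76], [61, 60, 60], [62, 61, 62], [63, 62, 64], [208, 214, 212], [210, 214, 212], [211, 214, 212], [215, 214, 213], [209, 214, 211]]
```

View pics/c7.png

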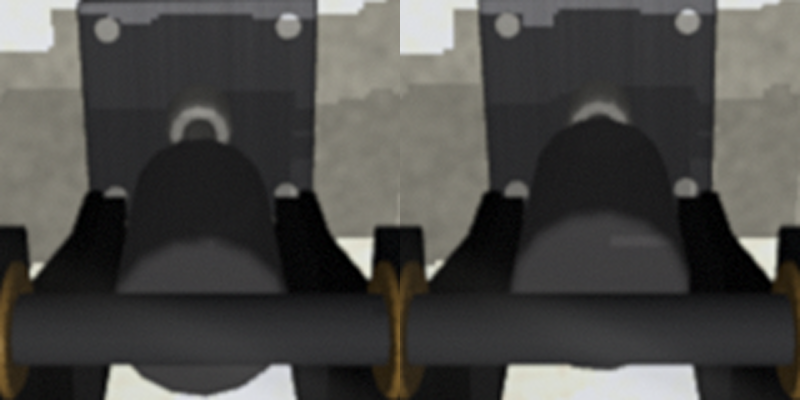

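The left crop (now) shows the mouth edge at row 205 and more of the shoulder ring than the right crop (first sleeve, edge 196). So sleeve 2 sits about 3.5–4 mm back in the grip in y. I'll shift +4 mm in y and recheck.

```bash
python3 -m creep '0 0.004 0 0 0.03;0 0 0 0 0.03;0 0 0 0 0.03'
python3 - <<'E'
from h import *
a=save("wrist","w8")
T=get_obs()["tool_pos"];print(T)
print("pred rows bottom/top if sleeve y=.026:",proj("wrist",[T[0],.0435,T[2]-.0276])[1],proj("wrist",[T[0],.0435,T[2]+.0324])[1],"px/mm",proj("wrist",[T[0],.0425,T[2]-.0276])[1])
g=cv2.imread("pics/w8.png",0);print([(r,int(g[r,322:328].mean())) for r in list(range(186,210))+list(range(236,252))])
E
```

```text
time_s: 21.62
tool_pos: [0.4705, 0.0292, 0.1046]
tool_rot: [180.0, 0.0, 90.0]
force: [0.4, -0.4, -0.4]
grip_width: 0.0334
grasp_force: 15.0
[0.47050645 0.02914683 0.104559  ]
pred rows bottom/top if sleeve y=.026: 203.54460216746577 245.39692866742925 px/mm 205.0165318181972
[(186, 51), (187, 51), (188, 52), (189, 53), (190, 54), (191, 55), (192, 55), (193, 56), (194, 58), (195, 64), (196, 68), (197, 79), (198, 102), (199, 117), (200, 120), (201, 114), (202, 92), (203, 63), (204, 48), (205, 39), (206, 31), (207, 29), (208, 28), (209, 28), (236, 28), (237, 28), (238, 28), (239, 28), (240, 29), (241, 29), (242, 29), (243, 29), (244, 33), (245, 38), (246, 44), (247, 51), (248, 56), (249, 59), (250, 61), (251, 61)]
```

```bash
python3 -m creep '0 0 -0.008 0 0.03;0 0 -0.007 0 0.03;0 0 -0.006 0 0.03;0 0 -0.006 0 0.03;0 0 -0.005 0 0.03;0 0 -0.004 0 0.03;0 0 0 0 0.03'; python3 -m creep '0 0 -0.002 0 0.03;0 0 -0.002 0 0.03;0 0 -0.001 0 0.03;0 0 0 0 0.03;0 0 0 0 0.03'
```

```text
time_s: 22.55
tool_pos: [0.4703, 0.0291, 0.0683]
tool_rot: [-180.0, 0.0, 90.0]
force: [-1.3, -0.1, -0.9]
grip_width: 0.0335
grasp_force: 15.0
time_s: 23.18
tool_pos: [0.4706, 0.0292, 0.0636]
tool_rot: [180.0, 0.0, 90.0]
force: [1.0, 0.2, -1.1]
grip_width: 0.0335
grasp_force: 15.0
```

```bash
python3 -m creep '0 0 -0.001 0 0.03;0 0 -0.001 0 0.03;0 0 0 0 0.03;0 0 0 0 0.03';python3 -m creep '0 0 -0.001 0 0.03;0 0 0 0 0.03;0 0 0 0 0.03'
```

```text
time_s: 23.68
tool_pos: [0.4705, 0.0291, 0.0616]
tool_rot: [180.0, 0.0, 90.0]
force: [0.1, -0.8, -1.1]
grip_width: 0.0334
grasp_force: 15.0
time_s: 24.05
tool_pos: [0.4705, 0.0291, 0.0606]
tool_rot: [180.0, 0.0, 90.0]
force: [-0.5, -0.2, -0.8]
grip_width: 0.0337
grasp_force: 15.0
```

```bash
python3 -m creep '0 0 -0.001 0 0.03;0 0 -0.001 0 0.03;0 0 0 0 0.03;0 0 0 0 0.03';python3 -m creep '0 0 -0.001 0 0.03;0 0 -0.001 0 0.03;0 0 0 0 0.03;0 0 0 0 0.03'
```

```text
time_s: 24.55
tool_pos: [0.4705, 0.0292, 0.0586]
tool_rot: [180.0, 0.0, 90.0]
force: [-0.5, 0.8, -0.5]
grip_width: 0.0338
grasp_force: 15.0
time_s: 25.05
tool_pos: [0.4705, 0.0292, 0.0566]
tool_rot: [180.0, 0.0, 90.0]
force: [0.5, -0.3, -1.0]
grip_width: 0.0333
grasp_force: 15.0
```

```bash
python3 -m creep '0 0 -0.003 0 0.03;0 0 -0.003 0 0.03;0 0 -0.003 0 0.03;0 0 -0.003 0 0.03;0 0 -0.002 0 0.03;0 0 0 0 0.03';python3 -m creep '0 0 -0.001 0 0.03;0 0 -0.001 0 0.03;0 0 -0.001 0 0.03;0 0 0 0 0.03;0 0 0 0 0.03'
```

```text
time_s: 25.8
tool_pos: [0.4704, 0.0291, 0.0424]
tool_rot: [-180.0, 0.0, 90.0]
force: [0.2, 0.6, -0.9]
grip_width: 0.0337
grasp_force: 15.0
time_s: 26.42
tool_pos: [0.4705, 0.0292, 0.0396]
tool_rot: [180.0, 0.0, 90.0]
force: [0.0, 0.5, -1.4]
grip_width: 0.0333
grasp_force: 15.0
```

```bash
python3 -m creep '0 0 -0.001 0 0.03;0 0 0 0 0.03;0 0 0 0 0.03;0 0 0 0 0.03'
python3 - <<'E'
from h import *
save("wrist","w9");T=get_obs()["tool_pos"]
for z in(.012,.034): print(z,proj("wrist",[.4705,.0435,z]))
g=cv2.imread("pics/w9.png",0);print([(r,int(g[r,322:328].mean())) for r in range(190,232)])
E
```

```text
time_s: 26.92
tool_pos: [0.4706, 0.0292, 0.0394]
tool_rot: [-180.0, -0.0, 90.0]
force: [-3.3, -0.7, 8.3]
grip_width: 0.0336
grasp_force: 15.0
0.012 [324.70773625 203.70946804]
0.034 [324.67223677 215.94944358]
[(190, 51), (191, 51), (192, 51), (193, 51), (194, 51), (195, 51), (196, 51), (197, 52), (198, 50), (199, 50), (200, 50), (201, 50), (202, 50), (203, 49), (204, 44), (205, 35), (206, 28), (207, 27), (208, 29), (209, 28), (210, 29), (211, 28), (212, 27), (213, 28), (214, 29), (215, 29), (216, 28), (217, 28), (218, 27), (219, 29), (220, 28), (221, 29), (222, 28), (223, 29), (224, 29), (225, 28), (226, 28), (227, 29), (228, 28), (229, 28), (230, 29), (231, 29)]
```

Contact with the base at 8 N and edge at row 205, where the base predicts 203.7 and the shoulder 216. Sleeve 2 is wide too, so it goes to the tray beside the first.

```bash
python3 -m creep '0 0 0.01 0 0.03;0 0 0.03 0 0.03;0 0 0.03 0 0.03;0 0 0.03 0 0.03;0.0375 0.027 0 0 0.03;0.0375 0.027 0 0 0.03;0.0375 0.027 0 0 0.03;0.0375 0.027 0 0 0.03'; python3 -m creep '0 0 -0.02 0 0.03;0 0 -0.03 0 0.03;0 0 -0.03 0 0.03;0 0 -0.012 0 0.03;0 0 -0.006 0 0.03;0 0 0 0 0.03;0 0 0 0 0.03'; python3 -m creep '0 0 -0.004 0 0.03;0 0 -0.002 0 0.03;0 0 -0.002 0 0.03;0 0 -0.001 0 0.03;0 0 0 0 0.03;0 0 0 0 0.03'
```

```text
time_s: 27.98
tool_pos: [0.6217, 0.1385, 0.1388]
tool_rot: [180.0, 0.0, 90.1]
force: [-0.5, 0.1, -0.4]
grip_width: 0.033
grasp_force: 15.0
time_s: 28.85
tool_pos: [0.6213, 0.1373, 0.0418]
tool_rot: [179.9, -0.0, 90.0]
force: [-0.0, -0.2, -1.1]
grip_width: 0.0333
grasp_force: 15.0
time_s: 29.6
tool_pos: [0.6206, 0.1372, 0.0317]
tool_rot: [180.0, 0.0, 90.0]
force: [0.6, 0.6, -0.1]
grip_width: 0.0336
grasp_force: 15.0
```

```bash
python3 -m creep '0 0 -0.001 0 0.03;0 0 -0.001 0 0.03;0 0 0 0 0.03;0 0 0 0 0.03'
```

```text
time_s: 30.1
tool_pos: [0.6207, 0.1372, 0.0306]
tool_rot: [180.0, -0.0, 90.0]
force: [-2.2, 0.3, 6.6]
grip_width: 0.0336
grasp_force: 15.0
```

```bash
python3 -m creep '0 0 0 0 0.045;0 0 0 0 0.06;0 0 0 0 0.087;0 0 0 0 0.087;0 0 0.02 0 0.087;0 0 0.05 0 0.087;0 0 0.06 0 0.087;0 0 0.06 0 0.087'; python3 -m creep '-0.05 0 0 0 0.087;-0.05 0 0 0 0.087;-0.05 0 0 0 0.087;0 0 0 0 0.087;0 0 0 0 0.087;0 0 0 0 0.087'
python3 - <<'E'
from h import *
a=save("scene","s10");b=save("top","t10")
R=lambda a:cv2.resize(a[:,:,::-1],(400,250),interpolation=cv2.INTER_CUBIC)
cv2.imwrite("pics/c10.png",np.hstack([R(a[120:320,160:480]),R(b[110:285,190:470])]))
for d in finder.masks_of("sleeve_a","top"):
    ys,xs=np.where(d["mask"]);print(round(d["p"],2),np.round(d["xy"]),ray("top",[xs.mean(),ys.mean()],.04).round(3))
E
```

```text
time_s: 31.1
tool_pos: [0.6206, 0.1368, 0.223]
tool_rot: [179.9, -0.0, 90.0]
force: [0.6, 0.4, -0.3]
grip_width: 0.0869
grasp_force: 0.0
time_s: 31.85
tool_pos: [0.4718, 0.1368, 0.2201]
tool_rot: [179.9, 0.0, 89.9]
force: [-0.1, -0.3, -0.2]
grip_width: 0.0872
grasp_force: 0.0
0.72 [402. 275.] [ 0.342 -0.233  0.04 ]
0.68 [349. 148.] [ 0.669 -0.09   0.04 ]
0.67 [318. 145.] [ 0.664 -0.009  0.04 ]
0.59 [362. 265.] [ 0.358 -0.137  0.04 ]
0.52 [264. 164.] [0.619 0.127 0.04 ]
```

View pics/c10.png

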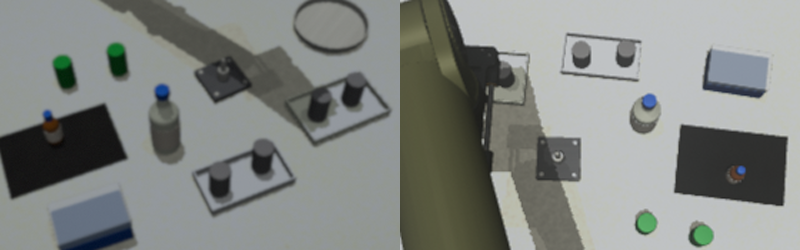

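The scene crop shows both sleeves upright in the white tray, at (318,107) and (354,90). The hold sleeves and the bystanders are where they were.

```bash
python3 -c "
from cell import ticket;print(ticket.sign_off())"
```

```text
the job is handed in; nothing more can be done
None
```

Both mat sleeves went fully home on the gauge and now stand mouth down in the white tray; the job was handed in at about 32 s, and the sign-off gave no verdict.

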